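# Pop open the finished photometer's sample hatch

## Robot

A 6-joint arm with a two-finger parallel gripper is mounted at the origin on the work surface. World frame = base frame: x ahead of the robot, y to its left, z up, the work surface at z = 0. Lengths are in m, angles in degrees, forces in N, time in s.
With the tool pointing down it reaches from about 0.4 to 0.825 m from the base axis. Payload 7 kg.
Tool frame: the origin (TCP) lies midway between the tips of the shut fingers; the grasp point (between the pads) lies r.pinch_z behind it (r.pinch_z is the distance from the TCP to the grasp point, in m); z points along the fingers, y is the line along which they close (so a half turn about z gives the same grasp; the last joint's range is limited). The gripper opens to 88 mm and grips with 3 to 60 N. Pads are 19 mm wide; open, the fingers measure 130 mm over their backs; the gripper's body (78 mm by 193 mm) begins 47 mm behind the grasp point.
Start: joints at [-53.107, 20.546, 0.682, 0, -70.136, -16.507], TCP at [0.235, -0.633, 0.227] pointing down, gripper open.
Joint ranges: [-176.03, 176.03], [-82.01, 121.73], [-58.28, 71.71], [-173.87, 95.51], [-174.79, -0.11], [-173.66, 173.66]. Speed limits (degrees/s): [136.94, 136.94, 172.46, 180, 180, 180].

## Interface

Orientations are given as [roll, pitch, yaw] about the fixed x, y, z axes, in that order (R = Rz(yaw) Ry(pitch) Rx(roll)).
In Python, from plant import r, optics, job gives the robot as it stands.
- The arm moves only by the shell command python3 -m crank 'ROWS' [FORCE]. ROWS is JSON, a list of rows, each an object with "xyz": the shift along the tool's x, y, z in units of 30 mm (1.0 is 30 mm), a list of three; "delta_rot": the turn, a rotation vector about the tool's x, y, z in degrees, a list of three; "claw": the closure, from 0 (fully open) to 1 (shut). A call has 1 to 20 rows; each row is the pose to reach, as a shift and turn from the pose commanded when the call began, along the tool's axes at that moment; what a row does not reach only later rows make up. A row lasts 1/8 s, in which the tool goes at most 62.5 mm and 10.7 degrees, less where a joint would pass 70% of its speed; a pose out of reach is approached as far as the arm can. A call with a gripper value outside its range is refused whole. The fingers move at their own pace and stop on an object; FORCE is the grip in N (left out, the last holds). Time passes only in rows, so rows that repeat a pose let the fingers close. It gives the time, the measured TCP pose, the force, the opening and the grip force at its end, in the units of the state.
- r.get_state(): the state, without advancing time (a new reading comes with each control period).
- optics.capture(name): name is "scene" or "top" or "wrist"; returns a dict with "img" (480x640x3 uint8, blue, green, red), "fovy" (degrees; the focal length in pixels is half the picture's height over the tangent of half this angle, whatever the lens; pixels are square), "cx", "cy" (the principal point, pixels), "eye" and "rotation" of the camera in the world; the wrist camera has in their place "hand_eye" (4x4, takes a point from camera to tool coordinates, whose origin is the TCP and whose axes are the flange's). Camera axes: x right, y up, looking along -z (the intrinsics and any distortion apply to the point x, -y, -z); pixel columns grow to the right and rows downward; lengths in m; the calibration is good to about 2 mm. A picture is of the moment at which its call begins: read the wrist's pose just before it. There is no depth.
- job.close_job(): hands the job in; it is judged then, once.
The state is a dict: "time_s": time; "joints": joint angles; "qd": joint speeds; "joint_torque": joint torques, N m; "tcp_pos": TCP position; "eef_rot": TCP orientation; "contact_force": force on the tool from outside, world axes, zero at the start; "moment": the same for the moment, N m; "gripper_width": finger opening in m; "gripper_force": force on a finger pad.
Only numpy, scipy, OpenCV 4.12 (cv2) and the standard library are available. Lean on these libraries where they do the work, as an engineer would, in place of code of your own. Each camera call takes 0.05 s, during which the arm holds its last target. There are 200 camera calls.

## Task

The photometer with the green light has finished its reading: with a fingertip, gently press the yellow mark on its sample hatch once, all the way down, and let go, so that the push-push latch releases and the hatch swings up fully open. Get the hand clear and watch for a couple of seconds that the hatch stays open; do not push the opened hatch back down. The photometer with the red light is still measuring, so its hatch must stay shut and untouched; pick nothing up, and leave both photometers and everything else on the bench where they stand.

Things in the scene. Friction and masses are not known exactly. Their poses are not given: they have to be found in the camera images.
- ready_reader: Photometer with the GREEN light bar: white bench instrument, loose on rubber feet, 2 kg, 240 deep (its x) x 190 wide (its y), origin at the centre of its underside, z up, +x from its sloping key panel (robot's side) to its back. Flat deck 100 mm above the table from x -18 to +120 mm, the panel slopes down in front of it. The dark grey sample hatch is in the deck's left (+y) half, top 7 mm proud.
- busy_reader: The photometer with the RED light bar: otherwise the same instrument, same size, frame, hatch and latch. It is measuring: its hatch must stay shut. The two change places from start to start.
- ready_press (a point): Yellow press mark (21 mm disc) on top of the ready photometer's hatch, on the hatch's middle line, 20 mm behind its front edge, 76 mm from the hinge. While shut it lies 107 mm above the table (7 mm above the deck) and its axes are parallel to the photometer's; it moves and turns with the hatch.
- ready_hinge (a point): Middle of the ready photometer's hatch hinge, fixed to the photometer: in its frame x +100, y +40, z +101 mm. The hinge runs along the photometer's y. The hatch, 98 x 68 mm and 10 mm thick, reaches from 2 mm behind the hinge to 96 mm in front of it (towards the robot); its front edge swings up.
- ready_hatch (a joint): Hatch angle (rad): 0 to 0.01 latched shut, -0.062 pressed to its bottom stop (mark 4.7 mm lower), 1.45 fully open. Pressing takes about 3 N at the mark. Past about -0.05 the push-push latch changes over: when let go the hatch follows the finger up, and a damped spring swings it to the open stop in about 1 s and keeps it there. A shallower press leaves it latched; pushing it to the bottom again would relatch it.
- ready_light (a point): Middle of the green light bar (18 x 60 x 5 mm) on the deck, right of and behind the hatch: in the photometer's frame x +104, y -55, z +105 mm.
- busy_light (a point): Middle of the red light bar, at the same place on the busy photometer.
- busy_press (a point): The same press mark on the busy photometer's hatch. Not to be pressed.
- busy_hatch (a joint): Angle of the busy photometer's hatch (rad), as for the other: 0 to 0.01 latched shut. Must stay there.
- ready_cell: A glass sample cell with an orange cap, 25 mm diameter, 50 mm tall, standing on the deck of the ready photometer, in that photometer's frame at x +45, y -56 mm. Origin: centre of its underside. A bystander.
- busy_cell: A glass sample cell with an orange cap, 25 mm diameter, 50 mm tall, standing on the deck of the busy photometer, in that photometer's frame at x +45, y -56 mm. Origin: centre of its underside. A bystander.
- cell_rack: Blue rack holding six capped cells, 75 x 164 x 54 mm, origin at the centre of its underside. A bystander on the left.
- test_block: Dark brown steel test block, 60 x 45 x 35 mm, 0.7 kg, origin at the centre of its underside. A bystander on the right.
- pen: Clear ballpoint pen, 145 mm long, 11 mm thick, lying along its x axis, origin under its middle. A bystander to the left in front of the photometers.
- beaker: Glass beaker, 68 mm across, 85 mm tall, origin at the centre of its underside. A bystander on the left.
- wash_bottle: White bottle with a red cap, 60 mm across, 150 mm tall, origin at the centre of its underside. A bystander on the right.

How it is judged (in metres and radians):
On the way, in this order (a step that is already met when the one before it is completed fails the run):
1. the green-lit photometer's hatch is pressed in past the latch's change-over (value of joint ready_hatch below -0.045 rad).
2. its hatch has swung up fully open and stays so for 1.5 s with the robot off the photometer (value of joint ready_hatch above 1.3 rad and contact force between each of the fingers, the arm and ready_reader below 0.2 N), for 1.5 s.
At the end, for the whole second after the job is handed in: The hatch of the photometer with the green light stands open beyond 1.3 rad by itself, the hatch of the one with the red light is shut (within 0.03 rad), both photometers stand on their feet within 20 mm of where they were, and all bystanders are upright, at rest and within 30 mm of where they were (value of joint ready_hatch above 1.3 rad and value of joint busy_hatch between -0.03 and 0.03 rad and height (world z) of each of ready_reader, busy_reader below 0.005 m and linear speed of ready_reader below 0.01 m/s and linear speed of ready_cell below 0.02 m/s and distance of each of ready_reader, busy_reader from where it was at the start of the episode below 0.02 m and distance of each of ready_cell, busy_cell, cell_rack, test_block, pen, beaker, wash_bottle from where it was at the start of the episode below 0.03 m and angle between each of ready_cell, busy_cell, cell_rack, test_block, beaker, wash_bottle's own z axis and vertical below 0.2 rad); the robot touches nothing.
It fails at once if the opened hatch is pushed back down (a second press) (value of joint ready_hatch above 0.12 rad and velocity of joint ready_hatch below -0.2 rad/s).
It fails at once if the busy photometer's hatch is pressed in or opened, or that photometer is touched harder than a brush (2 N) (value of joint busy_hatch below -0.03 rad or value of joint busy_hatch above 0.05 rad or contact force between any of the fingers, the arm and busy_reader above 2 N).
It fails at once if the hatch is pressed harder than 80 N (contact force between the fingers and ready_reader above 80 N).
It fails at once if a photometer is lifted, tipped or shoved by more than 20 mm (height (world z) of any of ready_reader, busy_reader above 0.012 m or angle between any of ready_reader, busy_reader's own z axis and vertical above 0.1 rad or distance of any of ready_reader, busy_reader from where it was at the start of the episode above 0.02 m).
It fails at once if a bystander is lifted, knocked over or moved by more than 30 mm (distance of any of ready_cell, busy_cell, cell_rack, test_block, pen, beaker, wash_bottle from where it was at the start of the episode above 0.03 m or angle between any of ready_cell, busy_cell, cell_rack, test_block, beaker, wash_bottle's own z axis and vertical above 0.5 rad).
It also fails if it takes over 45 s, if anything falls off the work surface, if the arm or the gripper's body presses on something with over 40 N, if the wrist force passes 120 N, or if a joint passes its speed limit or range.

## Working session

There is one attempt and no reset: what is moved stays moved. The work goes in short steps, Python scripts to look and compute and a shell command to move; the robot and the scene stay as the last step left them, time stands still between calls to the robot, and variables do not carry over. Pictures are saved under pics/ and viewed, at most 10 in all, crops included, and the job is handed in when it is done.

```bash
mkdir -p pics; python3 - <<'E'
from plant import r, optics, job
import cv2
s=r.get_state(); print(s)
for n in ("scene","top"):
    c=optics.capture(n); cv2.imwrite(f"pics/{n}0.png",c["img"]); print(n,{k:v for k,v in c.items() if k!="img"})
E
```

```text
{'time_s': 0.0, 'joints': array([-5.31085659e+01,  2.05936629e+01,  6.32966164e-01, -2.00557567e-02,
       -7.01359996e+01, -1.65057112e+01]), 'qd': array([-0.02610582,  0.00521478, -0.02928603,  0.00711063,  0.09725777,
        0.04913573]), 'joint_torque': array([ 1.15142561e-04, -5.82725573e+01,  2.93065470e+01,  6.99709922e+00,
        7.22651108e-03, -1.63213567e-04]), 'tcp_pos': array([ 0.23491419, -0.63227298,  0.22559162]), 'eef_rot': array([ 1.79901932e+02, -9.39865901e-03, -1.59621100e+02]), 'contact_force': array([-0.18916357,  0.21120952,  0.35257936]), 'moment': array([-0.03593139,  0.06678282,  0.01989443]), 'gripper_force': 0.0, 'gripper_width': 0.08769053861097557}
scene {'fovy': 53.06277702968619, 'cx': 315.5742612090341, 'cy': 244.31205436430633, 'eye': array([ 1.18600299, -0.81003748,  0.75981089]), 'rotation': array([57.74639242, -0.08287344, 41.30575929])}
top {'fovy': 46.8226116685935, 'cx': 310.4555708510379, 'cy': 238.73344025017326, 'eye': array([0.24934155, 0.01034324, 1.50959892]), 'rotation': array([  8.85875204,   0.3227907 , -89.37679107])}
```

View pics/top0.png

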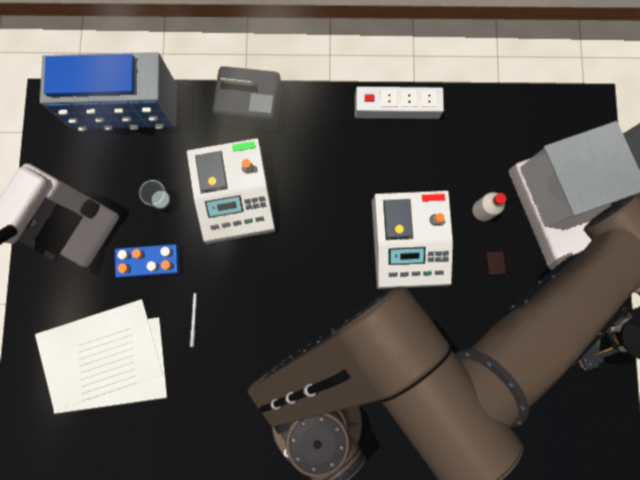

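View pics/scene0.png

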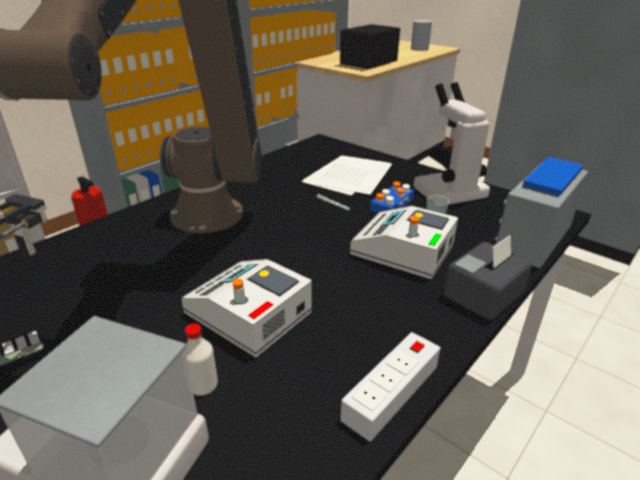

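The top view shows the green-lit photometer on the left, with its mark at about (212,181) and light bar at (244,147). The red-lit one is on the right, with its mark at (399,229). Next I'll locate the marks and lights using the known heights.

```bash
cat > h.py <<'E'
import numpy as np, cv2
from scipy.spatial.transform import Rotation as R
def ray(c,u,v,Rm=None):
    f=240/np.tan(np.radians(c["fovy"]/2))
    d=np.array([(u-c["cx"])/f,-(v-c["cy"])/f,-1.])
    if Rm is None: Rm=R.from_euler("xyz",c["rotation"],degrees=True).as_matrix()
    return Rm@d
def at_z(eye,d,z): return eye+d*(z-eye[2])/d[2]
def blob(img,lo,hi,box):
    x0,y0,x1,y1=box; h=cv2.cvtColor(img[y0:y1,x0:x1],cv2.COLOR_BGR2HSV)
    m=cv2.inRange(h,np.array(lo),np.array(hi)); M=cv2.moments(m,True)
    return M["m10"]/M["m00"]+x0, M["m01"]/M["m00"]+y0, M["m00"]
E
python3 - <<'E'
from h import *
from plant import optics
c=optics.capture("top"); im=c["img"]
Y=([22,120,120],[33,255,255]); G=([45,120,120],[75,255,255])
P={}
for n,(lo,hi),box,z in (("mark",Y,(195,170,230,195),.107),("green",G,(225,135,265,160),.1075),("busymark",Y,(385,215,412,240),.107)):
    u,v,a=blob(im,lo,hi,box); P[n]=at_z(c["eye"],ray(c,u,v),z); print(n,u,v,a,P[n])
d=P["green"]-P["mark"]; print("dist",np.hypot(*d[:2]),"expected",np.hypot(.08,.095))
yaw=np.arctan2(d[1],d[0])-np.arctan2(-.095,.08); print("yaw",np.degrees(yaw), "reach",np.hypot(*P["mark"][:2]))
E
```

```text
mark 211.7659574468085 180.5531914893617 47.0 [0.61873402 0.27949137 0.107     ]
green 243.47457627118644 145.9237288135593 118.0 [0.7130819  0.19949385 0.1075    ]
busymark 398.9298245614035 228.5263157894737 57.0 [ 0.49662883 -0.2061049   0.107     ]
dist 0.12369771481546403 expected 0.12419742348374221
yaw 9.604494901111696 reach 0.6789309367910212
```

```bash
cat >> h.py <<'E'
YAW=9.6
def goal_R(tilt): # tool x towards the robot, leaning back by tilt
    return R.from_euler("xyz",[180,0,YAW-180],degrees=True)*R.from_rotvec([0,-tilt,0],degrees=True)
def rel(s,p,Rg):
    R0=R.from_euler("xyz",s["eef_rot"],degrees=True)
    return R0.inv().apply(np.array(p)-s["tcp_pos"])/.03, (R0.inv()*Rg).as_rotvec(degrees=True)
E
python3 - <<'E'
from h import *
from plant import r,optics
s=r.get_state(); print("pinch",r.pinch_z)
f=np.array([np.cos(np.radians(YAW)),np.sin(np.radians(YAW)),0])
m=np.array([.6187,.2795,.107])
p=m-f*.06+[0,0,.143]; print(p, goal_R(30).apply([0,0,1]))
print(rel(s,p,goal_R(30)), rel(s,s["tcp_pos"]+[0,0,.09],goal_R(0)))
print(optics.capture("wrist")["hand_eye"])
E
```

```text
pinch 0.0188
[0.55954024 0.26949388 0.25      ] [ 0.49299802  0.08338437 -0.8660254 ]
(array([-20.61112516,  24.41297789,  -0.77591325]), array([  2.89436939, -29.92266363,  10.516087  ])) (array([ 2.69595152e-04,  3.86647358e-03, -2.99999750e+00]), array([ 0.07314164, -0.01208232, 10.78290764]))
[[-7.25582910e-04  9.59444298e-01  2.81897344e-01  7.57150727e-02]
 [ 9.99998673e-01  1.10730987e-03 -1.19483281e-03  3.95898338e-04]
 [-1.45852323e-03  2.81896103e-01 -9.59443828e-01 -1.58021725e-01]
 [ 0.00000000e+00  0.00000000e+00  0.00000000e+00  1.00000000e+00]]
```

```bash
python3 -m crank '[{"xyz":[0,0,-3],"delta_rot":[0,0,0],"claw":1},{"xyz":[0,0,-3],"delta_rot":[0,0,0],"claw":1},{"xyz":[-20.6,24.4,-3],"delta_rot":[0,0,10.5],"claw":1},{"xyz":[-20.6,24.4,-3],"delta_rot":[0,0,10.5],"claw":1},{"xyz":[-20.6,24.4,-3],"delta_rot":[0,0,10.5],"claw":1},{"xyz":[-20.6,24.4,-3],"delta_rot":[0,0,10.5],"claw":1},{"xyz":[-20.6,24.4,-3],"delta_rot":[0,0,10.5],"claw":1},{"xyz":[-20.6,24.4,-3],"delta_rot":[0,0,10.5],"claw":1},{"xyz":[-20.6,24.4,-3],"delta_rot":[0,0,10.5],"claw":1},{"xyz":[-20.6,24.4,-3],"delta_rot":[0,0,10.5],"claw":1},{"xyz":[-20.6,24.4,-3],"delta_rot":[0,0,10.5],"claw":1},{"xyz":[-20.6,24.4,-3],"delta_rot":[0,0,10.5],"claw":1},{"xyz":[-20.6,24.4,-3],"delta_rot":[0,0,10.5],"claw":1},{"xyz":[-20.6,24.4,-3],"delta_rot":[0,0,10.5],"claw":1},{"xyz":[-20.6,24.4,-3],"delta_rot":[2.9,-30,10.5],"claw":1},{"xyz":[-20.6,24.4,-3],"delta_rot":[2.9,-30,10.5],"claw":1},{"xyz":[-20.6,24.4,-3],"delta_rot":[2.9,-30,10.5],"claw":1},{"xyz":[-20.6,24.4,-2],"delta_rot":[2.9,-30,10.5],"claw":1},{"xyz":[-20.6,24.4,-0.8],"delta_rot":[2.9,-30,10.5],"claw":1},{"xyz":[-20.6,24.4,-0.8],"delta_rot":[2.9,-30,10.5],"claw":1}]'
```

```text
time_s: 2.7
tcp_pos: [0.5582, 0.267, 0.2474]
eef_rot: [-179.6, 29.8, -170.2]
contact_force: [-0.1, -0.1, 0.5]
gripper_width: 0.0003
gripper_force: 0.0
```

```bash
python3 - <<'E'
from h import *
from plant import r,optics
s=r.get_state(); print(s["tcp_pos"],s["eef_rot"],s["joints"],s["contact_force"])
c=optics.capture("wrist"); cv2.imwrite("pics/w1.png",c["img"])
E
```

```text
[0.55824473 0.26699433 0.24741042] [-179.64265426   29.84158063 -170.21533065] [  51.50796564   -0.67857309  -43.90585663   41.43110793  -30.49726366
 -165.05031905] [-0.13923787 -0.14342085  0.46284169]
```

View pics/w1.png

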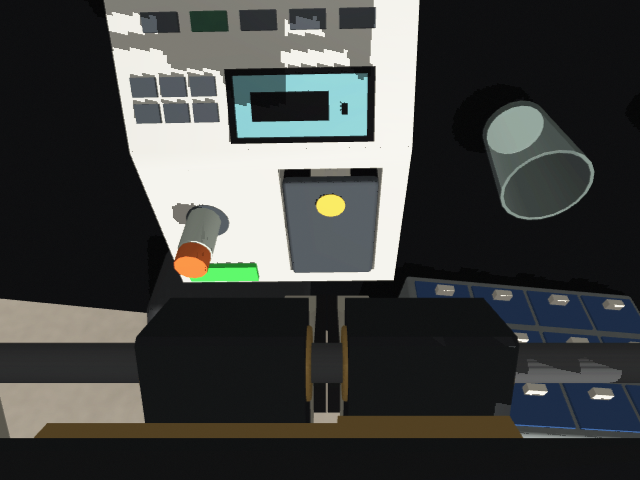

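The wrist view shows the yellow mark at (330,205), the green bar at (225,273), and the shut fingertips at about (327,330). This confirms it is the green unit.

```bash
python3 - <<'E'
from h import *
from plant import r,optics
s=r.get_state(); c=optics.capture("wrist")
u,v,a=blob(c["img"],[22,80,120],[33,255,255],(300,185,360,225)); print(u,v,a)
H=c["hand_eye"]; Rt=R.from_euler("xyz",s["eef_rot"],degrees=True).as_matrix()
m=at_z(s["tcp_pos"]+Rt@H[:3,3],ray(c,u,v,Rt@H[:3,:3]),.107); print("mark",m)
ug,vg=230,273
g=at_z(s["tcp_pos"]+Rt@H[:3,3],ray(c,ug,vg,Rt@H[:3,:3]),.1075); print("green",g, np.hypot(*(g-m)[:2]))
m2=(m+[.6187,.2795,.107])/2
for h in (.04,.01,-.006): print(h,rel(s,m2+[0,0,h],goal_R(30)))
zw=Rt.T@[0,0,1]; print("1 unit world up in tool",zw)
E
```

```text
329.01330798479086 200.9467680608365 526.0
mark [0.61974029 0.28017576 0.107     ]
green [0.71421217 0.20936563 0.1075    ] 0.11806358173005885
0.04 (array([-0.04604683,  0.07464475,  3.99141709]), array([-0.16953479,  0.00970464,  0.0906153 ]))
0.01 (array([0.4540972 , 0.07799802, 4.85735283]), array([-0.16953479,  0.00970464,  0.0906153 ]))
-0.006 (array([0.72084068, 0.07978643, 5.31918522]), array([-0.16953479,  0.00970464,  0.0906153 ]))
1 unit world up in tool [-0.50014403 -0.00335327 -0.86593574]
```

```bash
python3 -m crank '[{"xyz":[0.13,0.08,1.6],"delta_rot":[0,0,0],"claw":1},{"xyz":[0.13,0.08,3.2],"delta_rot":[0,0,0],"claw":1},{"xyz":[0.13,0.08,4.3],"delta_rot":[0,0,0],"claw":1},{"xyz":[0.13,0.08,4.77],"delta_rot":[0,0,0],"claw":1},{"xyz":[0.13,0.08,4.77],"delta_rot":[0,0,0],"claw":1},{"xyz":[0.13,0.08,4.77],"delta_rot":[0,0,0],"claw":1}]'; python3 - <<'E'
from h import *
from plant import r,optics
s=r.get_state(); print(s["joints"],s["contact_force"])
f=np.array([np.cos(np.radians(YAW)),np.sin(np.radians(YAW)),0]);m=np.array([.6192,.2798,.107])
for h in (.017,.005,-.001): print(rel(s,m+f*.007+[0,0,h],goal_R(30)))
c=optics.capture("wrist"); cv2.imwrite("pics/w2.png",c["img"])
E
```

```text
time_s: 3.55
tcp_pos: [0.6337, 0.2807, 0.1482]
eef_rot: [179.9, 27.4, -169.9]
contact_force: [-0.4, 0.4, 0.2]
gripper_width: 0.0004
gripper_force: 0.0
[  39.47669436   12.33461104  -45.03199897   57.99394474  -15.30202481
 -173.58047022] [-0.36657406  0.39255502  0.18647397]
(array([0.59188134, 0.05331626, 0.60240675]), array([ 0.37563581, -2.58777629,  0.4507989 ]))
(array([0.77604003, 0.05252786, 0.95749118]), array([ 0.37563581, -2.58777629,  0.4507989 ]))
(array([0.86811938, 0.05213365, 1.1350334 ]), array([ 0.37563581, -2.58777629,  0.4507989 ]))
```

View pics/w2.png

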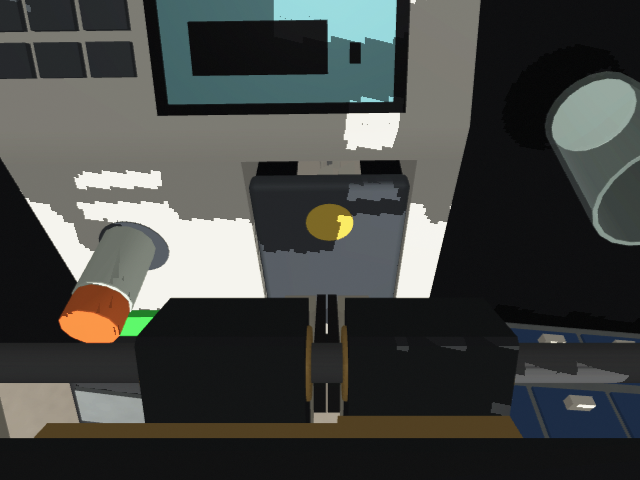

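The wrist view shows the fingers right over the mark, which is at (330,222), but joint 6 is at its range limit. I'll back off, turn the tool to the arm's own azimuth and tilt it less, which takes the load off joints 4 and 6.

```bash
cat >> h.py <<'E'
def gR(yaw,tilt): return R.from_euler("xyz",[180,0,yaw-180],degrees=True)*R.from_rotvec([0,-tilt,0],degrees=True)
M=np.array([.6192,.2798,.107]); A=np.radians(22); F=np.array([np.cos(A),np.sin(A),0])
E
python3 - <<'E'
from h import *
from plant import r
s=r.get_state(); np.set_printoptions(precision=3,suppress=True)
print(rel(s,M-F*.04+[0,0,.08],gR(22,20)))
E
```

```text
(array([ 0.987, -0.217, -1.968]), array([ -4.641,   7.399, -10.865]))
```

```bash
python3 -m crank '[{"xyz":[0,0,-1],"delta_rot":[0,0,0],"claw":1},{"xyz":[0.5,-0.1,-2],"delta_rot":[0,0,0],"claw":1},{"xyz":[1,-0.2,-2],"delta_rot":[-2.3,3.7,-5.4],"claw":1},{"xyz":[1,-0.2,-2],"delta_rot":[-4.6,7.4,-10.9],"claw":1},{"xyz":[1,-0.2,-2],"delta_rot":[-4.6,7.4,-10.9],"claw":1},{"xyz":[1,-0.2,-2],"delta_rot":[-4.6,7.4,-10.9],"claw":1},{"xyz":[1,-0.2,-2],"delta_rot":[-4.6,7.4,-10.9],"claw":1}]'; python3 - <<'E'
from h import *
from plant import r
s=r.get_state(); np.set_printoptions(precision=3,suppress=True); print(s["joints"])
print(rel(s,M+F*.006+[0,0,.016],gR(22,20)))
E
```

```text
time_s: 4.47
tcp_pos: [0.581, 0.2647, 0.1865]
eef_rot: [-179.9, 19.9, -158.0]
contact_force: [-0.3, -0.5, 0.1]
gripper_width: 0.0007
gripper_force: 0.0
[  46.509    7.949  -30.927   14.85   -33.809 -125.639]
(array([-0.756, -0.007,  2.524]), array([-0.084, -0.088, -0.007]))
```

```bash
python3 -m crank '[{"xyz":[-0.4,0,1.3],"delta_rot":[0,0,0],"claw":1},{"xyz":[-0.76,0,2.1],"delta_rot":[0,0,0],"claw":1},{"xyz":[-0.76,0,2.52],"delta_rot":[0,0,0],"claw":1},{"xyz":[-0.76,0,2.52],"delta_rot":[0,0,0],"claw":1},{"xyz":[-0.76,0,2.52],"delta_rot":[0,0,0],"claw":1}]'; python3 - <<'E'
from h import *
from plant import r,optics
s=r.get_state(); np.set_printoptions(precision=3,suppress=True); print(s["joints"],s["contact_force"])
for h in (.016,.006,.0,-.004): print(h,rel(s,M+F*.006+[0,0,h],gR(22,20)))
c=optics.capture("wrist"); cv2.imwrite("pics/w3.png",c["img"])
E
```

```text
time_s: 5.1
tcp_pos: [0.6249, 0.2824, 0.1236]
eef_rot: [-179.9, 19.9, -158.0]
contact_force: [-0.0, 0.7, 0.3]
gripper_width: 0.0001
gripper_force: 0.0
[  44.097   16.056  -30.55    17.204  -25.876 -126.445] [-0.017  0.71   0.272]
0.016 (array([ 0.014, -0.01 ,  0.016]), array([-0.059, -0.086,  0.018]))
0.006 (array([ 0.128, -0.009,  0.33 ]), array([-0.059, -0.086,  0.018]))
0.0 (array([ 0.196, -0.009,  0.518]), array([-0.059, -0.086,  0.018]))
-0.004 (array([ 0.241, -0.009,  0.643]), array([-0.059, -0.086,  0.018]))
```

View pics/w3.png

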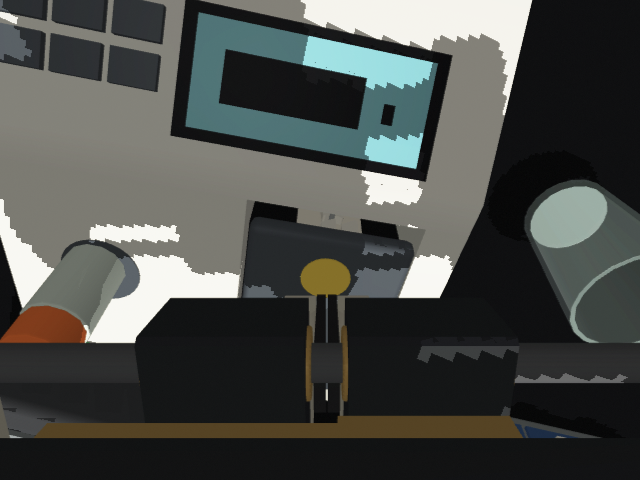

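The wrist view shows the fingertips just above the mark at (325,278), laterally centred. I'll descend slowly to contact.

```bash
python3 -m crank '[{"xyz":[0.06,0,0.16],"delta_rot":[0,0,0],"claw":1},{"xyz":[0.1,0,0.28],"delta_rot":[0,0,0],"claw":1},{"xyz":[0.13,0,0.36],"delta_rot":[0,0,0],"claw":1},{"xyz":[0.13,0,0.36],"delta_rot":[0,0,0],"claw":1}]'
```

```text
time_s: 5.65
tcp_pos: [0.6251, 0.2823, 0.1111]
eef_rot: [-179.9, 19.9, -158.0]
contact_force: [-0.2, -0.6, -0.5]
gripper_width: 0.0004
gripper_force: 0.0
```

```bash
python3 -m crank '[{"xyz":[0.023,0,0.063],"delta_rot":[0,0,0],"claw":1},{"xyz":[0.046,0,0.125],"delta_rot":[0,0,0],"claw":1},{"xyz":[0.046,0,0.125],"delta_rot":[0,0,0],"claw":1}]'
```

```text
time_s: 6.02
tcp_pos: [0.6251, 0.2824, 0.1073]
eef_rot: [-179.9, 19.9, -158.0]
contact_force: [-2.5, -0.6, 3.6]
gripper_width: 0.0007
gripper_force: 1.5
```

```bash
python3 -m crank '[{"xyz":[0.012,0,0.031],"delta_rot":[0,0,0],"claw":1},{"xyz":[0.023,0,0.063],"delta_rot":[0,0,0],"claw":1},{"xyz":[0.023,0,0.063],"delta_rot":[0,0,0],"claw":1}]'
```

```text
time_s: 6.4
tcp_pos: [0.6251, 0.2824, 0.1053]
eef_rot: [-179.9, 19.9, -158.0]
contact_force: [-1.9, -0.3, 3.5]
gripper_width: 0.0007
gripper_force: 1.8
```

```bash
python3 -m crank '[{"xyz":[0.012,0,0.031],"delta_rot":[0,0,0],"claw":1},{"xyz":[0.023,0,0.063],"delta_rot":[0,0,0],"claw":1},{"xyz":[0.023,0,0.063],"delta_rot":[0,0,0],"claw":1}]'
```

```text
time_s: 6.78
tcp_pos: [0.6253, 0.2825, 0.1044]
eef_rot: [-179.9, 19.9, -158.0]
contact_force: [-7.8, -2.3, 12.4]
gripper_width: 0.0005
gripper_force: 6.3
```

```bash
python3 -m crank '[{"xyz":[0,0,-0.5],"delta_rot":[0,0,0],"claw":1},{"xyz":[0.2,0,-2],"delta_rot":[0,0,0],"claw":1},{"xyz":[1,0,-4],"delta_rot":[0,0,0],"claw":1},{"xyz":[2,0,-5],"delta_rot":[0,0,0],"claw":1},{"xyz":[2,0,-5],"delta_rot":[0,0,0],"claw":1},{"xyz":[2,0,-5],"delta_rot":[0,0,0],"claw":1},{"xyz":[2,0,-5],"delta_rot":[0,0,0],"claw":1},{"xyz":[2,0,-5],"delta_rot":[0,0,0],"claw":1},{"xyz":[2,0,-5],"delta_rot":[0,0,0],"claw":1},{"xyz":[2,0,-5],"delta_rot":[0,0,0],"claw":1},{"xyz":[2,0,-5],"delta_rot":[0,0,0],"claw":1},{"xyz":[2,0,-5],"delta_rot":[0,0,0],"claw":1}]'; python3 - <<'E'
import cv2
from plant import optics
cv2.imwrite("pics/w4.png",optics.capture("wrist")["img"])
cv2.imwrite("pics/s4.png",optics.capture("scene")["img"])
E
```

```text
time_s: 8.28
tcp_pos: [0.5255, 0.2423, 0.224]
eef_rot: [-179.9, 19.9, -158.0]
contact_force: [-0.0, 0.1, 0.4]
gripper_width: 0.0006
gripper_force: 0.0
```

View pics/w4.png

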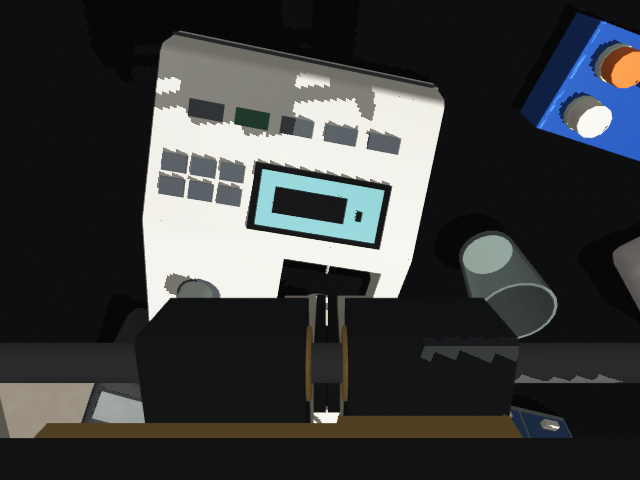

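The hatch well at (325,280) is open and the hatch has left the deck. I'll wait 2.5 s more, then look at the scene view.

```bash
python3 -m crank '[{"xyz":[0.5,0,-1],"delta_rot":[0,0,0],"claw":1},{"xyz":[0.5,0,-1],"delta_rot":[0,0,0],"claw":1},{"xyz":[0.5,0,-1],"delta_rot":[0,0,0],"claw":1},{"xyz":[0.5,0,-1],"delta_rot":[0,0,0],"claw":1},{"xyz":[0.5,0,-1],"delta_rot":[0,0,0],"claw":1},{"xyz":[0.5,0,-1],"delta_rot":[0,0,0],"claw":1},{"xyz":[0.5,0,-1],"delta_rot":[0,0,0],"claw":1},{"xyz":[0.5,0,-1],"delta_rot":[0,0,0],"claw":1},{"xyz":[0.5,0,-1],"delta_rot":[0,0,0],"claw":1},{"xyz":[0.5,0,-1],"delta_rot":[0,0,0],"claw":1},{"xyz":[0.5,0,-1],"delta_rot":[0,0,0],"claw":1},{"xyz":[0.5,0,-1],"delta_rot":[0,0,0],"claw":1},{"xyz":[0.5,0,-1],"delta_rot":[0,0,0],"claw":1},{"xyz":[0.5,0,-1],"delta_rot":[0,0,0],"claw":1},{"xyz":[0.5,0,-1],"delta_rot":[0,0,0],"claw":1},{"xyz":[0.5,0,-1],"delta_rot":[0,0,0],"claw":1},{"xyz":[0.5,0,-1],"delta_rot":[0,0,0],"claw":1},{"xyz":[0.5,0,-1],"delta_rot":[0,0,0],"claw":1},{"xyz":[0.5,0,-1],"delta_rot":[0,0,0],"claw":1},{"xyz":[0.5,0,-1],"delta_rot":[0,0,0],"claw":1}]'; python3 - <<'E'
import cv2
from plant import optics
i=optics.capture("scene")["img"]; cv2.imwrite("pics/s5.png",cv2.resize(i[140:360,160:500],None,fx=2.3,fy=2.3))
E
```

```text
time_s: 10.88
tcp_pos: [0.5029, 0.2332, 0.2471]
eef_rot: [-179.9, 19.9, -158.0]
contact_force: [0.2, 0.4, 0.1]
gripper_width: 0.0005
gripper_force: 0.0
```

View pics/s5.png

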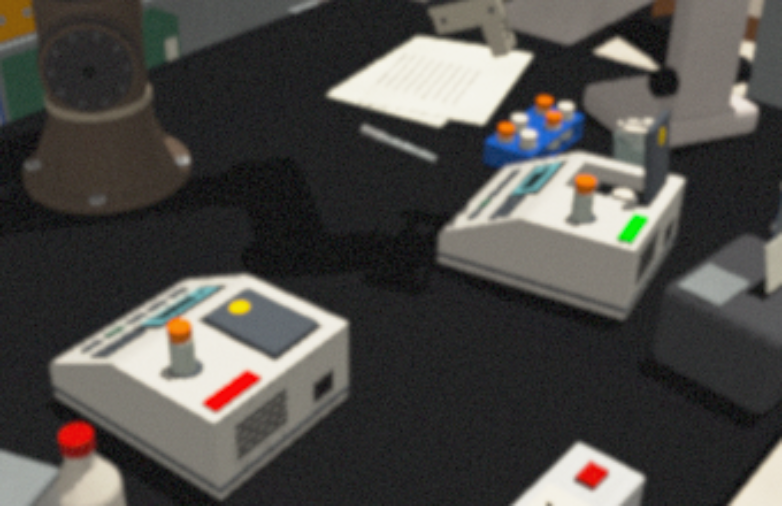

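The green unit's hatch stands upright at (657,160), with its yellow mark near the top. The red unit's hatch is shut, and everything else is in place with the arm clear.

```bash
python3 -c "
from plant import job
print(job.close_job())"
```

```text
the job is handed in; nothing more can be done
None
```

I pressed the green-lit photometer's hatch once to its stop; it swung fully open and stayed open for over 2 s with the hand clear, the red-lit photometer was left shut and untouched, and the job is handed in (no verdict was shown).

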